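# Pin the sliding jaw of a drilling fixture

## Task

Lock the sliding brass jaw of the green drilling fixture: take the yellow-headed pin from the wooden rack and thread it down through the slot in the steel strap, the bore of the brass slide (which has drifted off line and must be drawn back into line) and the bore of the green base, until the pin's collar sits fully home on the strap; then let go. Work gently, never ram or drop the pin in, and leave the black-headed pin, the oil bottle and the wrench alone.

Things in the scene. Friction and masses are not known exactly. Their poses are not given: they have to be found in the camera images.
- fixture: Green drilling fixture bolted to the bench: green base, brass slide above it, steel strap across the top, all pierced for one upright pin. Origin: centre of its underside, on the axis of the base bore; z up, y along the slide's travel, x across. Base 110 (x) x 200 (y) mm. Nothing is higher than 68 mm. Contact between pin and fixture must stay under 30 N; 5 N is enough to feel a surface.
- base_bore (a point): Centre of the mouth of the green base's round bore, in the base's top, 34 mm above the bench. Bore diameter 13.8 mm, 26 mm deep, blind, 1 mm lead-in. Axes as the fixture.
- slide_level (a point): NOT the slide's bore, but the point on the base bore's axis level with the slide's top, 52 mm above the bench. The brass slide is 60 x 104 mm, 16 mm thick (36 to 52 mm), with a 13.8 mm round through bore, 1 mm lead-in. That bore starts 6 to 34 mm off this point towards the fixture's +y, anew each time, not reported, but visible through the strap's slot.
- strap_top (a point): Point on the base bore's axis level with the strap's top, 64 mm above the bench. The steel strap is fixed, 100 (x) x 78 (y) mm, 10 mm thick (54 to 64 mm), with a straight slot 13.8 mm wide (x), from 14 mm on the -y side to 44 mm on the +y side of this point. Below it the slide moves only along the fixture's y, from -4 to +37 mm; no spring, stays put, about 4 N moves it; as it drags, a pin lags and leans a few mm in the grip.
- pin: Locking pin, about 120 g, upright in either hole of the rack. Origin: centre of its tip (lower end), z up. Steel shank 12 mm diameter, 50 mm long, lower edge chamfered 1.5 mm; dark collar 26 mm diameter from 50 to 56 mm up; yellow flat head 16 (its x) x 32 mm (its y) from 56 to 90 mm up. Grip the head across the 16 mm, from above. Home, with the collar on the strap, its origin is 14 mm above the bench.
- spare: Undersize pin, like the locking pin but with a black head and a 9 mm shank, in the rack's other hole. Bystander. Origin at its tip.
- rack: Fixed dark wooden block 60 (x) x 130 (y) x 58 mm; origin: centre of its underside. Two blind holes of 13.5 mm, 54 mm deep, at y = -35 and +35 mm; the pins' collars rest on its top, so a pin must be raised 50 mm to leave its hole and 95 mm to pass over the other pin's head (top 98 mm above the bench).
- oil: Green oil bottle with a red cap, 56 mm diameter, 140 mm tall, standing. Bystander. Origin under its centre.
- wrench: Steel wrench, 180 mm, lying on the bench. Bystander. Origin under its middle, x along it.

How it is judged:
By the outcome, as a careful person would: the job done as asked, in the order asked, and still so for the second after the job is handed in, with the robot touching nothing.
It also fails if it takes over 72 s, if anything falls off the work surface, if the arm or the gripper's body presses on something with over 40 N, if the wrist force passes 120 N, or if a joint passes its speed limit or range.

## Robot

A 6-joint arm with a two-finger parallel gripper is mounted at the origin on the work surface. World frame = base frame: x ahead of the robot, y to its left, z up, the work surface at z = 0. Lengths are in m, angles in degrees, forces in N, time in s.
With the tool pointing down it reaches from about 0.375 to 0.9 m from the base axis. Payload 3.1 kg.
Tool frame: the origin (TCP) lies on the centre line of the jaws, within the pads' length; the fingertips stand 25 mm ahead of it and the grasp point (between the pads) lies 6 mm ahead of it; y points along the fingers, x is the direction in which the jaws open and shut, and the axes are right-handed (so a half turn about y gives the same grasp; the last joint's range is limited). The gripper opens to 87 mm and grips with 3 to 60 N. Pads are 19 mm wide; open, the fingers measure 117 mm over their backs; the gripper's body (75 mm by 190 mm) begins 51 mm behind the grasp point.
Start: joints at [-86.717, 30.224, 82.088, -0, 67.689, -10.227], TCP at [0.146, -0.608, 0.248] pointing down, gripper open.
Joint ranges: [-176.69, 176.69], [-43.24, 126.21], [12.49, 139.97], [-82, 262], [0, 151.66], [-163.58, 163.58]. Speed limits (degrees/s): [159.86, 159.86, 180, 180, 180, 180].

## Interface

Orientations are given as a 3x3 rotation matrix whose columns are the frame's x, y, z axes.
In Python, from rig import * gives the robot as it stands.
- The arm moves only by the tool play_rows, never from a script. Its argument "commands" is a list of rows, each a list of 2 entries, a list of its own where there are three numbers: the shift along the world's x, y, z in m, then the turn, a rotation vector about the world's x, y, z in rad. A call has 1 to 10 rows; each row is the pose to reach, as a shift and turn from the pose commanded when the call began; what a row does not reach only later rows make up. A row lasts 1/8 s, in which the tool goes at most 62.5 mm and 10.7 degrees, less where a joint would pass 70% of its speed; a pose out of reach is approached as far as the arm can. A call with a gripper value outside its range is refused whole. "gripper" is the finger opening in m, from 0 to 0.087, set as the call begins (left out, the last holds). The fingers move at their own pace and stop on an object; the grip force is fixed at half the most. Time passes only in rows, so rows that repeat a pose let the fingers close. It gives the time, the measured TCP pose, the force and the opening at its end, in the units of the state.
- read_state(): the state, without advancing time (a new reading comes with each control period).
- capture(name): name is "scene" or "top" or "wrist"; returns a dict with "frame" (384x512x3 uint8, red, green, blue), "depth" (384x512 float32, m along the optical axis (not along the pixel's ray), 0 where there is no reading), "mtx" (3x3 intrinsics, pixels), "cam_to_world" (4x4, takes a point from camera to world coordinates); the wrist camera has in their place "hand_eye" (4x4, takes a point from camera to tool coordinates, whose origin is the TCP and whose axes are the tool frame's). Camera axes: x right, y down, z forward; pixel columns grow to the right and rows downward; lengths in m; the calibration is good to about 2 mm. A picture is of the moment at which its call begins: read the wrist's pose just before it.
- hand_in(): hands the job in, once; it reports no verdict.
The state is a dict: "time_s": time; "joint_positions": joint angles; "qvel": joint speeds; "tau": joint torques, N m; "position": TCP position; "tcp_rot": TCP orientation; "force": force on the tool from outside, world axes, zero at the start; "moment": the same for the moment, N m; "opening": opening from 0.0 (shut) to 1.0 (fully open).
Only numpy, scipy, OpenCV 4.12 (cv2) and the standard library are available. Lean on these libraries where they do the work, as an engineer would, in place of code of your own. Each camera call takes 0.05 s, during which the arm holds its last target. There are 200 camera calls.

## Working session

There is one attempt and no reset: what is moved stays moved. The work goes in short steps, Python scripts to look and compute and a tool call to move; the robot and the scene stay as the last step left them, time stands still between calls to the robot, and variables do not carry over. Pictures are saved under pics/ and viewed, about 8 in all and at most 12, crops included, and the job is handed in when it is done.

Besides the shell and the picture viewer there is one more tool, called by a JSON object that holds its "op" and its "data", one argument or row to a line. play_rows: Moves the arm, as the interface text tells. Its arguments: {"type":"object","properties":{"commands":{"type":"array"},"gripper":{"type":"number"}},"required":["commands"]}

```bash
mkdir -p pics
cat > h.py <<'E'
from rig import *
import numpy as np, cv2, pickle
def cap(n):
    s=read_state(); c=capture(n)
    if 'hand_eye' in c:
        T=np.eye(4);T[:3,:3]=s['tcp_rot'];T[:3,3]=s['position'];c['cam_to_world']=T@c['hand_eye']
    pickle.dump(dict(c),open(f'last_{n}.pkl','wb')); return c
def load(n): return pickle.load(open(f'last_{n}.pkl','rb'))
def save(c,f,crop=None,k=1):
    im=c['frame'][:,:,::-1]
    if crop: a,b,d,e=crop; im=im[b:e,a:d]
    cv2.imwrite('pics/'+f,cv2.resize(im,None,fx=k,fy=k,interpolation=cv2.INTER_CUBIC))
def cast(c,uv,z):
    uv=np.atleast_2d(uv).astype(float); T=c['cam_to_world']
    r=np.c_[uv,np.ones(len(uv))]@np.linalg.inv(c['mtx']).T@T[:3,:3].T
    o=T[:3,3]; return o+r*((z-o[2])/r[:,2])[:,None]
def proj(c,p):
    T=c['cam_to_world']; q=(np.atleast_2d(p)-T[:3,3])@T[:3,:3]@c['mtx'].T
    return q[:,:2]/q[:,2:]
def cloud(c):
    d=c['depth'];v,u=np.indices(d.shape)
    r=np.stack([u,v,np.ones_like(u)],-1)@np.linalg.inv(c['mtx']).T*d[...,None]
    return r@c['cam_to_world'][:3,:3].T+c['cam_to_world'][:3,3]
E
python3 - <<'E'
from h import *
a=cap('scene');b=cap('top')
im=np.vstack([a['frame'],b['frame']])[:,:,::-1]
cv2.imwrite('pics/1.png',cv2.resize(im,None,fx=.78,fy=.78,interpolation=cv2.INTER_AREA))
for c in(a,b):print(c['cam_to_world'].round(3),c['mtx'].round(1))
print(read_state())
E
```

```text
[[-0.475  0.514 -0.714  1.259]
 [ 0.88   0.266 -0.394  0.351]
 [-0.012 -0.816 -0.578  0.555]
 [ 0.     0.     0.     1.   ]] [[414.9   0.  259.8]
 [  0.  414.9 196.9]
 [  0.    0.    1. ]]
[[-0.019 -0.987  0.157  0.476]
 [-1.     0.019 -0.004  0.025]
 [ 0.001 -0.157 -0.988  0.96 ]
 [ 0.     0.     0.     1.   ]] [[412.8   0.  247.7]
 [  0.  412.8 194.9]
 [  0.    0.    1. ]]
{'time_s': 0.1, 'joint_positions': array([-8.67173341e+01,  3.02763427e+01,  8.21487776e+01, -7.21379069e-04,
        6.76894400e+01, -1.02270850e+01]), 'qvel': array([-0.05450958, -0.2101755 , -0.12651774,  0.09368924,  0.0690776 ,
       -0.00470271]), 'tau': array([-8.30366901e-06, -4.40985167e+01, -1.77151448e+01,  6.34699222e-02,
        5.34007384e-02, -4.71017529e-05]), 'position': array([ 0.14599893, -0.60708057,  0.24664193]), 'tcp_rot': array([[ 2.33615376e-01, -1.26121497e-04,  9.72329080e-01],
       [-9.72327093e-01,  1.99550596e-03,  2.33615158e-01],
       [-1.96975237e-03, -9.99998001e-01,  3.43549527e-04]]), 'force': array([ 0.61513956,  0.27061325, -0.11488479]), 'moment': array([ 0.02884586, -0.02297621,  0.04412576]), 'opening': 1.000493565927242}
```

View pics/1.png

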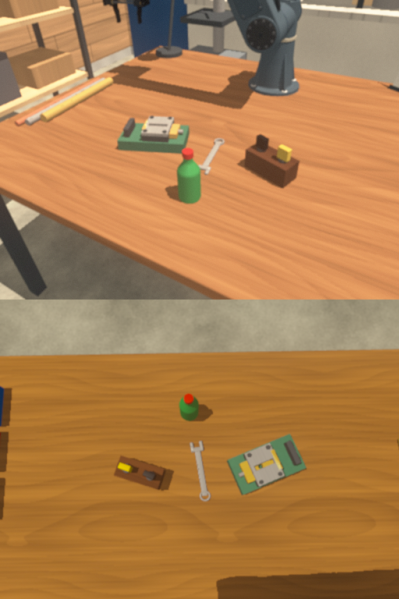

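The top view (lower half) shows the yellow pin head at about (160,215) full-resolution pixels, with the black pin to its right. The fixture is at about (341,212), the bottle at (242,137), and the wrench lies between the rack and the fixture.

Run:
```python
from h import *
c=load('top');save(c,'2.png',(270,155,410,260),5)
hsv=cv2.cvtColor(c['frame'],cv2.COLOR_RGB2HSV)
P=cloud(c)
def big(m,lo=30):
    n,l,s,ce=cv2.connectedComponentsWithStats(m.astype(np.uint8)); i=1+np.argmax(s[1:,4]); return l==i
m=big(cv2.inRange(hsv,(22,180,120),(34,255,255))[:, :230]>0)
v,u=np.nonzero(m); print('yellow',len(u),u.mean(),v.mean(),'z',np.median(P[:, :230][m][:,2]))
r=cv2.minAreaRect(np.c_[u,v].astype(np.float32));b=cast(c,cv2.boxPoints(r),.098);print(r);print(b.round(4),b.mean(0).round(4))
g=big(cv2.inRange(hsv,(55,60,30),(95,255,255))[:, 270:]>0)
v,u=np.nonzero(g);u=u+270
r=cv2.minAreaRect(np.c_[u,v].astype(np.float32));b=cast(c,cv2.boxPoints(r),.034);print('base',r);print(b.round(4),b.mean(0).round(4))
e=b-np.roll(b,1,0);print(np.linalg.norm(e,axis=1),np.degrees(np.arctan2(e[:,1],e[:,0])))
# strap top by depth
z=P[...,2];s=(z>.056)&(z<.07)&(np.arange(512)[None]>280)
s=big(s);v,u=np.nonzero(s);r=cv2.minAreaRect(np.c_[u,v].astype(np.float32));b=cast(c,cv2.boxPoints(r),.064);print('strap',r,np.median(z[s]));print(b.round(4),b.mean(0).round(4))
```

```text
yellow 135 159.1037037037037 214.34074074074073 z 0.097098958752311
((159.2000274658203, 214.4000244140625), (16.443843841552734, 8.221921920776367), 18.434947967529297)
[[0.573  0.2272 0.098 ]
 [0.5894 0.222  0.098 ]
 [0.5778 0.1891 0.098 ]
 [0.5615 0.1943 0.098 ]] [0.5754 0.2081 0.098 ]
base ((368.8326110839844, 199.076904296875), (47.59501266479492, 27.08839225769043), 65.32313537597656)
[[ 0.6464 -0.2045  0.034 ]
 [ 0.6716 -0.2624  0.034 ]
 [ 0.5713 -0.3006  0.034 ]
 [ 0.5469 -0.2435  0.034 ]] [ 0.609  -0.2528  0.034 ]
[0.10682732 0.06317052 0.10733987 0.06211356] [  21.39816817  -66.43250003 -159.15710655  113.13601631]
strap ((338.9310607910156, 210.6724395751953), (46.088565826416016, 37.947566986083984), 66.80140686035156) 0.06396893783054752
[[ 0.6114 -0.1203  0.064 ]
 [ 0.6433 -0.1988  0.064 ]
 [ 0.5489 -0.2329  0.064 ]
 [ 0.5181 -0.1555  0.064 ]] [ 0.5804 -0.1769  0.064 ]
```

View pics/2.png

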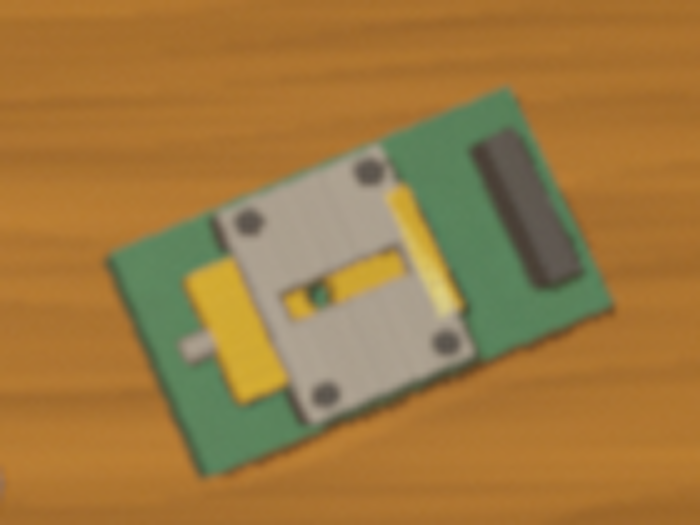

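Run:
```python
from h import *
c=load('top'); f=lambda p:np.array(p)/5+[270,155]
b=cast(c,f([(108,258),(205,475),(612,312),(508,90)]),.034);o=b.mean(0);print(b.round(4),o.round(4))
s=cast(c,f([(283,305),(408,260)]),.064);h=cast(c,f([(320,293)]),.052);k=cast(c,f([(345,337),(538,210)]),.05)
st=cast(c,f([(217,212),(310,420),(477,357),(380,148)]),.064);print('strap c',st.mean(0))
y=(b[0]+b[1]-b[2]-b[3]);y[2]=0;y/=np.linalg.norm(y);x=np.array([y[1],-y[0],0])
print('yleft',y,np.degrees(np.arctan2(y[1],y[0])))
for n,q in(('slot',s),('hole',h),('strap',st),('basec',b)):print(n,((q-o)@y).round(4),((q-o)@x).round(4))
# yellow axis
hsv=cv2.cvtColor(c['frame'],cv2.COLOR_RGB2HSV)
```

```text
[[ 0.5948 -0.0772  0.034 ]
 [ 0.4967 -0.1168  0.034 ]
 [ 0.5659 -0.3032  0.034 ]
 [ 0.6688 -0.2632  0.034 ]] [ 0.5815 -0.1901  0.034 ]
strap c [ 0.5777923  -0.17727594  0.064     ]
yleft [-0.35894768  0.93335768  0.        ] 111.0355837377736
slot [ 0.0426 -0.0161] [0.0027 0.0002]
hole [0.0226] [0.0018]
strap [ 0.0528  0.0519 -0.0263 -0.0252] [ 0.0512 -0.0473 -0.0497  0.0503]
basec [ 0.1007  0.0989 -0.1    -0.0995] [ 0.0529 -0.0529 -0.0552  0.0552]
```

{"op": "play_rows", "data": {
  "commands": [
    [[0.02,0.01,0],[0,0,0.05]],
    [[0.06,0.04,0],[0,0,0.15]],
    [[0.1,0.08,0],[0,0,0.3]],
    [[0.14,0.12,0],[0,0,0.45]],
    [[0.18,0.16,0],[0,0,0.6]],
    [[0.22,0.2,0],[0,0,0.75]],
    [[0.26,0.25,0],[0,0,0.9]],
    [[0.29,0.3,0],[0,0,1.0]],
    [[0.32,0.35,0],[0,0,1.0]],
    [[0.34,0.4,0],[0,0,1.0]]
  ]
}}

```text
time_s: 1.35
position: [0.4874, -0.2044, 0.2476]
tcp_rot: [[0.945, 0.001, 0.326], [-0.326, 0.0, 0.945], [0.001, -1.0, 0.001]]
force: [0.2, -0.6, 1.4]
opening: 0.996
```

{"op": "play_rows", "data": {
  "commands": [
    [[0.01,0.05,0],[0,0,0]],
    [[0.02,0.1,0],[0,0,0]],
    [[0.03,0.15,0],[0,0,0]],
    [[0.04,0.2,0],[0,0,0]],
    [[0.05,0.25,0],[0,0,0]],
    [[0.06,0.3,0],[0,0,0]],
    [[0.07,0.35,0],[0,0,0]],
    [[0.08,0.39,0],[0,0,0]],
    [[0.088,0.415,0],[0,0,0]],
    [[0.088,0.415,0],[0,0,0]]
  ]
}}

```text
time_s: 2.6
position: [0.5732, 0.2102, 0.2472]
tcp_rot: [[0.946, -0.0, 0.324], [-0.324, 0.0, 0.946], [-0.001, -1.0, 0.0]]
force: [-0.0, -0.6, -0.2]
opening: 0.998
```

Run:
```python
from h import *
c=cap('wrist');s=read_state();print(s['time_s'],s['position'],s['tcp_rot'].round(3));save(c,'3.png')
print(c['hand_eye'].round(3),c['mtx'].round(0))
hsv=cv2.cvtColor(c['frame'],cv2.COLOR_RGB2HSV)
m=cv2.inRange(hsv,(22,150,90),(34,255,255))
n,l,st,ce=cv2.connectedComponentsWithStats(m)
P=cloud(c)
for i in range(1,n):
    if st[i,4]>150:
        q=P[l==i];t=l==i;zt=np.percentile(q[:,2],90);t&=P[...,2]>zt-.006
        v,u=np.nonzero(t);r=cv2.minAreaRect(np.c_[u,v].astype(np.float32));b=cast(c,cv2.boxPoints(r),.098)
        e=np.diff(b,axis=0);print(st[i],zt,r,b.mean(0).round(4),np.linalg.norm(e,axis=1).round(4),np.degrees(np.arctan2(e[:,1],e[:,0])).round(1))
```

```text
2.65 [0.57292417 0.20880334 0.24717315] [[ 0.946 -0.001  0.325]
 [-0.325 -0.     0.946]
 [-0.001 -1.    -0.001]]
[[ 1.     0.     0.001 -0.001]
 [-0.001 -0.249  0.968 -0.137]
 [ 0.001 -0.968 -0.249  0.067]
 [ 0.     0.     0.     1.   ]] [[282.   0. 252.]
 [  0. 282. 191.]
 [  0.   0.   1.]]
[247 165  16  35 521] 0.0982890432289859 ((254.5, 184.0), (30.0, 15.0), 90.0) [0.5755 0.2096 0.098 ] [0.0154 0.0321 0.0159] [ -18.9 -108.3  161.1]
```

View pics/3.png

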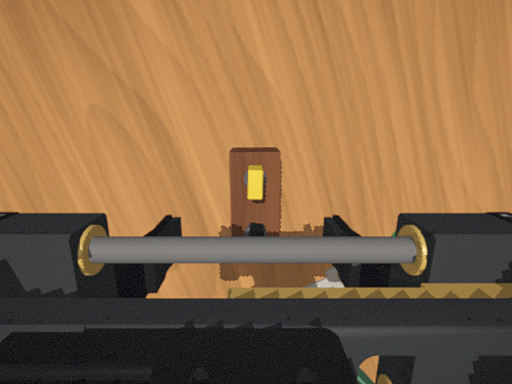

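The wrist view shows the yellow head at about (254,184), square to the jaws. Next I lower and grip.

{"op": "play_rows", "data": {
  "commands": [
    [[0.0025,0.001,-0.03],[0,0,0]],
    [[0.0025,0.001,-0.07],[0,0,0]],
    [[0.0025,0.001,-0.11],[0,0,0]],
    [[0.0025,0.001,-0.135],[0,0,0]],
    [[0.0025,0.001,-0.148],[0,0,0]],
    [[0.0025,0.001,-0.154],[0,0,0]],
    [[0.0025,0.001,-0.154],[0,0,0]],
    [[0.0025,0.001,-0.154],[0,0,0]]
  ]
}}

```text
time_s: 3.65
position: [0.5773, 0.2084, 0.0947]
tcp_rot: [[0.944, 0.002, 0.329], [-0.329, 0.0, 0.944], [0.002, -1.0, 0.001]]
force: [0.8, 1.0, 0.5]
opening: 1.002
```

{"op": "play_rows", "data": {
  "commands": [
    [[0,0,0],[0,0,0]],
    [[0,0,0],[0,0,0]],
    [[0,0,0],[0,0,0]],
    [[0,0,0],[0,0,0]],
    [[0,0,0],[0,0,0]],
    [[0,0,0],[0,0,0]],
    [[0,0,0],[0,0,0]],
    [[0,0,0],[0,0,0]]
  ],
  "gripper": 0.0
}}

```text
time_s: 4.65
position: [0.5764, 0.2083, 0.0935]
tcp_rot: [[0.944, -0.0, 0.329], [-0.329, -0.0, 0.944], [-0.0, -1.0, -0.0]]
force: [-0.2, 0.9, -0.1]
opening: 0.181
```

{"op": "play_rows", "data": {
  "commands": [
    [[0,0,0.005],[0,0,0]],
    [[0,0,0.015],[0,0,0]],
    [[0,0,0.03],[0,0,0]],
    [[0,0,0.045],[0,0,0]],
    [[0,0,0.06],[0,0,0]],
    [[0,0,0.08],[0,0,0]],
    [[0,0,0.1],[0,0,0]],
    [[0,0,0.12],[0,0,0]],
    [[0,0,0.13],[0,0,0]],
    [[0,0,0.13],[0,0,0]]
  ]
}}

```text
time_s: 5.9
position: [0.5769, 0.2084, 0.2246]
tcp_rot: [[0.944, 0.002, 0.329], [-0.329, 0.0, 0.944], [0.002, -1.0, 0.001]]
force: [-0.5, -0.3, -1.4]
opening: 0.186
```

{"op": "play_rows", "data": {
  "commands": [
    [[0,-0.02,0],[0,0,0]],
    [[0,-0.06,0],[0,0,-0.1]],
    [[0,-0.1,0],[0,0,-0.25]],
    [[0,-0.14,0],[0,0,-0.4]],
    [[0,-0.18,0],[0,0,-0.55]],
    [[0,-0.22,0],[0,0,-0.7]],
    [[0,-0.27,0],[0,0,-0.8]],
    [[0,-0.32,0],[0,0,-0.87]],
    [[-0.002,-0.36,0],[0,0,-0.87]],
    [[-0.002,-0.375,0],[0,0,-0.87]]
  ]
}}

```text
time_s: 7.15
position: [0.5732, -0.17, 0.2225]
tcp_rot: [[0.354, -0.002, 0.935], [-0.935, 0.0, 0.354], [-0.001, -1.0, -0.002]]
force: [-0.1, 0.5, -2.5]
opening: 0.181
```

{"op": "play_rows", "data": {
  "commands": [
    [[0,0,-0.02],[0,0,0]],
    [[0,0,-0.04],[0,0,0]],
    [[0,0,-0.05],[0,0,0]],
    [[0,0,-0.05],[0,0,0]],
    [[0,0,-0.05],[0,0,0]]
  ]
}}

```text
time_s: 7.78
position: [0.575, -0.1667, 0.1741]
tcp_rot: [[0.358, 0.001, 0.934], [-0.934, -0.0, 0.358], [0.001, -1.0, 0.001]]
force: [-0.1, 0.0, -1.1]
opening: 0.178
```

Run:
```python
from h import *
c=cap('wrist');s=read_state();print(s['time_s'],s['position'],s['tcp_rot'].round(3),s['force'],s['opening']);save(c,'4.png',(130,80,380,260),3)
t=cap('top')
```

```text
7.825 [ 0.57508145 -0.16674777  0.1743293 ] [[ 0.358  0.001  0.934]
 [-0.934 -0.001  0.358]
 [ 0.001 -1.     0.001]] [-0.38944313 -0.27714414 -1.3188379 ] 0.17829384105958254
```

View pics/4.png

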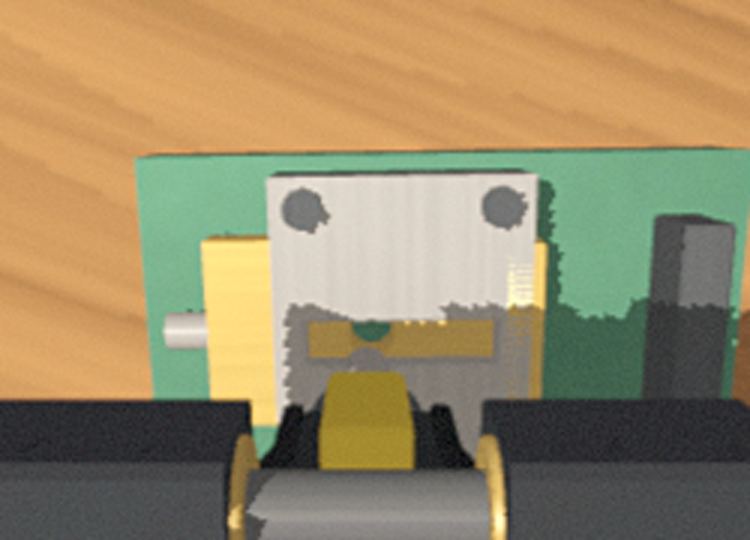

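The strap slot spans crop pixels x 308–494 and rows 322–357, with the slide bore showing green at x≈371. The pin tip is in front of the bore at about (367,347). Now I compute offsets.

Run:
```python
from h import *
c=load('wrist');f=lambda p:np.array(p)/3.+[130,80]-[1/3,1/3]
R=np.array([[.358,-.934],[.934,.358]]) # rows: tool x(=-fixture y), tool z (=fixture x)
tcp=np.array([0.5750,-0.1667])
def loc(px,z):return ((cast(c,f(px),z)[:,:2]-tcp)@R.T*1000).round(1)
print('slot far corners',loc([(308,322),(494,322)],.064));print('slot near',loc([(308,358),(494,358)],.064))
print('strap far',loc([(267,178),(537,174)],.064));print('base far',loc([(137,157),(745,148)],.034))
print('bore L/R/ctr',loc([(350,322),(392,322),(371,342)],.052))
print('tip far edge',loc([(367,346)],.0885),loc([(347,356),(388,356)],.0885))
```

```text
slot far corners [[-17.    6.8]
 [ 39.    6.8]]
slot near [[-17.1  -4.5]
 [ 39.4  -4.5]]
strap far [[-28.1  49.5]
 [ 49.7  50.7]]
base far [[-73.   54. ]
 [122.1  57. ]]
bore L/R/ctr [[-4.5  3.9]
 [ 8.7  3.9]
 [ 2.1 -2.6]]
tip far edge [[0.7 6. ]] [[-4.7  3.1]
 [ 6.5  3.1]]
```

{"op": "play_rows", "data": {
  "commands": [
    [[0.0005,-0.0012,0],[0,0,0]],
    [[0.0005,-0.0012,-0.006],[0,0,0]],
    [[0.0005,-0.0012,-0.012],[0,0,0]],
    [[0.0005,-0.0012,-0.018],[0,0,0]],
    [[0.0005,-0.0012,-0.021],[0,0,0]],
    [[0.0005,-0.0012,-0.0225],[0,0,0]],
    [[0.0005,-0.0012,-0.024],[0,0,0]],
    [[0.0005,-0.0012,-0.0255],[0,0,0]],
    [[0.0005,-0.0012,-0.027],[0,0,0]],
    [[0.0005,-0.0012,-0.028],[0,0,0]]
  ]
}}

```text
time_s: 9.12
position: [0.575, -0.1679, 0.1455]
tcp_rot: [[0.358, 0.0, 0.934], [-0.934, 0.0, 0.358], [0.0, -1.0, 0.0]]
force: [0.4, -0.3, -1.3]
opening: 0.183
```

{"op": "play_rows", "data": {
  "commands": [
    [[0,0,-0.0015],[0,0,0]],
    [[0,0,-0.003],[0,0,0]],
    [[0,0,-0.0045],[0,0,0]],
    [[0,0,-0.006],[0,0,0]],
    [[0,0,-0.007],[0,0,0]],
    [[0,0,-0.008],[0,0,0]],
    [[0,0,-0.009],[0,0,0]],
    [[0,0,-0.01],[0,0,0]],
    [[0,0,-0.011],[0,0,0]],
    [[0,0,-0.011],[0,0,0]]
  ]
}}

```text
time_s: 10.38
position: [0.575, -0.1679, 0.1345]
tcp_rot: [[0.358, -0.0, 0.934], [-0.934, 0.0, 0.358], [-0.0, -1.0, -0.0]]
force: [-1.2, -0.3, -1.3]
opening: 0.178
```

{"op": "play_rows", "data": {
  "commands": [
    [[0,0,-0.001],[0,0,0]],
    [[0,0,-0.002],[0,0,0]],
    [[0,0,-0.0035],[0,0,0]],
    [[0,0,-0.005],[0,0,0]],
    [[0,0,-0.0065],[0,0,0]],
    [[0,0,-0.0075],[0,0,0]],
    [[0,0,-0.0085],[0,0,0]],
    [[0,0,-0.0095],[0,0,0]],
    [[0,0,-0.0095],[0,0,0]]
  ]
}}

```text
time_s: 11.5
position: [0.575, -0.1678, 0.125]
tcp_rot: [[0.358, -0.0, 0.934], [-0.934, 0.0, 0.358], [-0.0, -1.0, -0.0]]
force: [0.4, -0.5, -1.0]
opening: 0.182
```

Run:
```python
from h import *
c=cap('wrist');s=read_state();print(s['time_s'],s['position'],s['force'],s['moment']);save(c,'5.png',(130,80,380,260),3)
```

```text
11.55 [ 0.57504467 -0.16788994  0.12502284] [ 0.33162734  0.23297342 -1.6437668 ] [-0.05673984 -0.04278537 -0.01114227]
```

View pics/5.png

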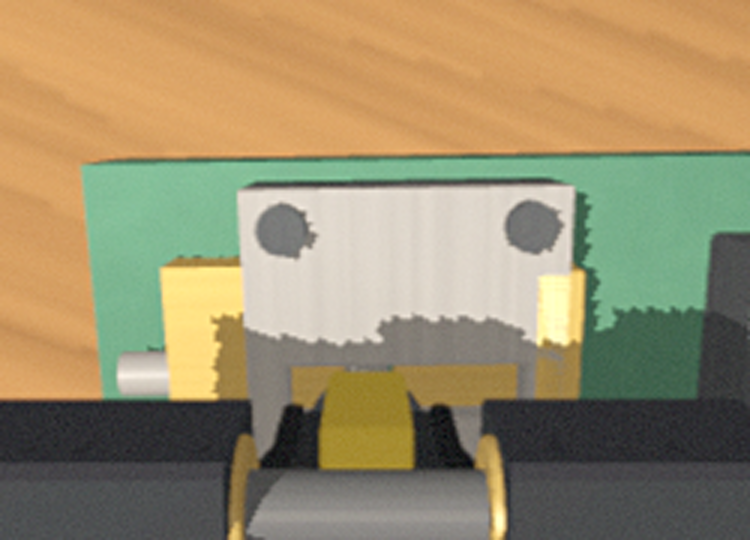

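The pin is inside the slide bore with no contact force. The slot spans crop x 290–519, so the base-bore line is about 24 mm further towards the fixture's −y. Next I draw the slide.

{"op": "play_rows", "data": {
  "commands": [
    [[0.0005,-0.0013,0],[0,0,0]],
    [[0.0013,-0.0033,0],[0,0,0]],
    [[0.0022,-0.0056,0],[0,0,0]],
    [[0.0031,-0.0079,0],[0,0,0]],
    [[0.004,-0.0102,0],[0,0,0]],
    [[0.0049,-0.0125,0],[0,0,0]],
    [[0.0058,-0.0148,0],[0,0,0]],
    [[0.0063,-0.016,0],[0,0,0]]
  ]
}}

```text
time_s: 12.55
position: [0.5814, -0.1841, 0.125]
tcp_rot: [[0.358, -0.0, 0.934], [-0.934, -0.0, 0.358], [-0.0, -1.0, -0.0]]
force: [-0.1, 4.1, 0.1]
opening: 0.18
```

{"op": "play_rows", "data": {
  "commands": [
    [[0.0009,-0.0023,0],[0,0,0]],
    [[0.0018,-0.0046,0],[0,0,0]],
    [[0.0025,-0.0063,0],[0,0,0]],
    [[0.0025,-0.0063,0],[0,0,0]]
  ]
}}

```text
time_s: 13.05
position: [0.5839, -0.1906, 0.125]
tcp_rot: [[0.358, 0.0, 0.934], [-0.934, -0.001, 0.358], [0.001, -1.0, -0.0]]
force: [-0.9, 3.2, -0.8]
opening: 0.182
```

Run:
```python
from h import *
c=cap('wrist');s=read_state();print(s['time_s'],s['position'],s['force'],s['moment'],s['opening']);save(c,'6.png',(130,80,380,260),3)
```

```text
13.1 [ 0.58394439 -0.19056938  0.12499561] [-0.69156175  3.2970115  -0.75654572] [0.74589035 0.10665347 0.05082946] 0.17675958497710537
```

View pics/6.png

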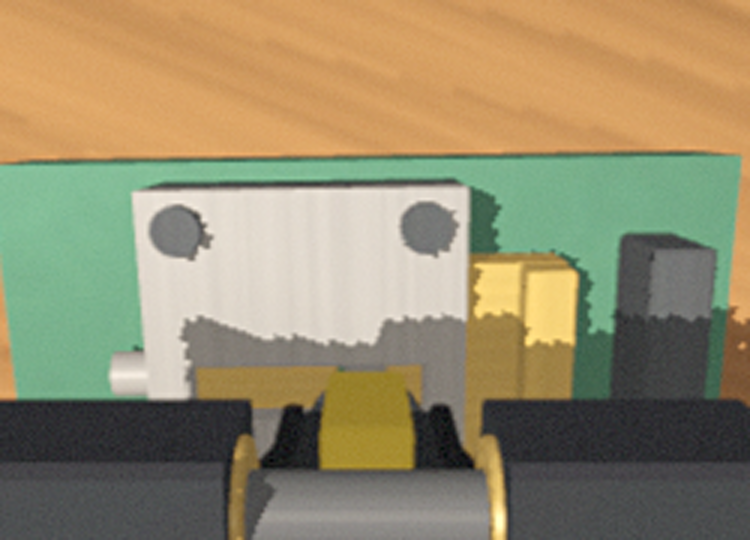

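Run:
```python
from h import *
c=load('wrist');f=lambda p:np.array(p)/3.+[130,80]-[1/3,1/3]
R=np.array([[.358,-.934],[.934,.358]])
s0=np.array([0.5750,-.1679]);s1=np.array([0.58394,-.19057])
import copy
def loc(px,z,t):
    return ((cast(c,f(px),z)[:,:2]-s1)@R.T*1000).round(1)
for n,a,b,z in(('slotends',[(290,368),(519,368)],[(195,368),(421,368)],.064),('strap top corners',[(240,188),(574,185)],[(133,190),(469,184)],.064),('slide R corner',[(584,268)],[(577,266)],.052),('rod tip',[(118,372)],[(110,372)],.044)):
    print(n,loc(a,z,0).tolist(),loc(b,z,0).tolist())
```

```text
slotends [[-18.1, 7.1], [37.8, 7.1]] [[-41.3, 7.1], [13.9, 7.1]]
strap top corners [[-28.7, 50.5], [48.6, 51.2]] [[-53.5, 50.1], [24.3, 51.5]]
slide R corner [[55.3, 29.7]] [[53.5, 30.2]]
rod tip [[-66.3, -0.1]] [[-68.4, -0.1]]
```

{"op": "play_rows", "data": {
  "commands": [
    [[0.0003,-0.0007,0],[0,0,0]],
    [[0.0005,-0.0014,0],[0,0,0]],
    [[0.0005,-0.0014,-0.001],[0,0,0]],
    [[0.0005,-0.0014,-0.002],[0,0,0]],
    [[0.0005,-0.0014,-0.003],[0,0,0]],
    [[0.0005,-0.0014,-0.004],[0,0,0]],
    [[0.0005,-0.0014,-0.005],[0,0,0]],
    [[0.0005,-0.0014,-0.0055],[0,0,0]],
    [[0.0005,-0.0014,-0.006],[0,0,0]],
    [[0.0005,-0.0014,-0.0065],[0,0,0]]
  ]
}}

```text
time_s: 14.35
position: [0.5843, -0.1916, 0.1185]
tcp_rot: [[0.358, -0.0, 0.934], [-0.934, -0.0, 0.358], [0.0, -1.0, -0.0]]
force: [-0.8, 3.7, 1.0]
opening: 0.186
```

{"op": "play_rows", "data": {
  "commands": [
    [[0,0,-0.0005],[0,0,0]],
    [[0,0,-0.001],[0,0,0]],
    [[0,0,-0.001],[0,0,0]]
  ]
}}

```text
time_s: 14.72
position: [0.5843, -0.1916, 0.1175]
tcp_rot: [[0.358, -0.0, 0.934], [-0.934, 0.0, 0.358], [-0.0, -1.0, -0.0]]
force: [-1.5, 3.7, 0.1]
opening: 0.184
```

{"op": "play_rows", "data": {
  "commands": [
    [[0,0,-0.0005],[0,0,0]],
    [[0,0,-0.001],[0,0,0]],
    [[0,0,-0.001],[0,0,0]]
  ]
}}

```text
time_s: 15.1
position: [0.5843, -0.1916, 0.1165]
tcp_rot: [[0.358, -0.0, 0.934], [-0.934, 0.0, 0.358], [-0.0, -1.0, -0.0]]
force: [-0.1, 3.1, 0.7]
opening: 0.181
```

{"op": "play_rows", "data": {
  "commands": [
    [[0,0,-0.0005],[0,0,0]],
    [[0,0,-0.001],[0,0,0]],
    [[0,0,-0.001],[0,0,0]]
  ]
}}

```text
time_s: 15.48
position: [0.5843, -0.1916, 0.1155]
tcp_rot: [[0.358, -0.0, 0.934], [-0.934, 0.0, 0.358], [-0.0, -1.0, -0.0]]
force: [-0.6, 4.9, -1.1]
opening: 0.183
```

{"op": "play_rows", "data": {
  "commands": [
    [[0,0,-0.0005],[0,0,0]],
    [[0,0,-0.001],[0,0,0]],
    [[0,0,-0.0015],[0,0,0]],
    [[0,0,-0.002],[0,0,0]],
    [[0,0,-0.002],[0,0,0]]
  ]
}}

```text
time_s: 16.1
position: [0.5843, -0.1916, 0.1134]
tcp_rot: [[0.358, -0.0, 0.934], [-0.934, 0.0, 0.358], [-0.0, -1.0, -0.0]]
force: [-0.8, 3.7, 0.4]
opening: 0.18
```

{"op": "play_rows", "data": {
  "commands": [
    [[0,0,-0.0005],[0,0,0]],
    [[0,0,-0.001],[0,0,0]],
    [[0,0,-0.0015],[0,0,0]],
    [[0,0,-0.002],[0,0,0]],
    [[0,0,-0.002],[0,0,0]]
  ]
}}

```text
time_s: 16.73
position: [0.5843, -0.1916, 0.1115]
tcp_rot: [[0.358, -0.0, 0.934], [-0.934, 0.0, 0.358], [-0.0, -1.0, -0.0]]
force: [0.2, 3.6, 0.6]
opening: 0.179
```

The tip is now about 7 mm below the base's top with no vertical force, so it is in the bore. I continue gently.

{"op": "play_rows", "data": {
  "commands": [
    [[0,0,-0.001],[0,0,0]],
    [[0,0,-0.002],[0,0,0]],
    [[0,0,-0.003],[0,0,0]],
    [[0,0,-0.004],[0,0,0]],
    [[0,0,-0.005],[0,0,0]],
    [[0,0,-0.005],[0,0,0]]
  ]
}}

```text
time_s: 17.48
position: [0.5843, -0.1916, 0.1063]
tcp_rot: [[0.358, -0.0, 0.934], [-0.934, 0.0, 0.358], [-0.0, -1.0, -0.0]]
force: [-0.0, 3.6, -0.4]
opening: 0.184
```

{"op": "play_rows", "data": {
  "commands": [
    [[0,0,-0.001],[0,0,0]],
    [[0,0,-0.002],[0,0,0]],
    [[0,0,-0.003],[0,0,0]],
    [[0,0,-0.004],[0,0,0]],
    [[0,0,-0.005],[0,0,0]],
    [[0,0,-0.005],[0,0,0]]
  ]
}}

```text
time_s: 18.23
position: [0.5843, -0.1916, 0.1014]
tcp_rot: [[0.358, -0.0, 0.934], [-0.934, 0.0, 0.358], [-0.0, -1.0, -0.0]]
force: [-1.1, 3.6, -0.7]
opening: 0.179
```

{"op": "play_rows", "data": {
  "commands": [
    [[0,0,-0.0005],[0,0,0]],
    [[0,0,-0.001],[0,0,0]],
    [[0,0,-0.0015],[0,0,0]],
    [[0,0,-0.0015],[0,0,0]]
  ]
}}

```text
time_s: 18.73
position: [0.5843, -0.1916, 0.1]
tcp_rot: [[0.358, -0.0, 0.934], [-0.934, -0.0, 0.358], [0.0, -1.0, -0.0]]
force: [-0.0, 4.1, 0.2]
opening: 0.181
```

{"op": "play_rows", "data": {
  "commands": [
    [[0,0,-0.0004],[0,0,0]],
    [[0,0,-0.0008],[0,0,0]],
    [[0,0,-0.0008],[0,0,0]]
  ]
}}

```text
time_s: 19.1
position: [0.5844, -0.1916, 0.0995]
tcp_rot: [[0.358, 0.0, 0.934], [-0.934, -0.0, 0.358], [0.0, -1.0, 0.0]]
force: [-0.8, 4.4, 2.6]
opening: 0.182
```

{"op": "play_rows", "data": {
  "commands": [
    [[0,0,-0.0003],[0,0,0]],
    [[0,0,-0.0005],[0,0,0]],
    [[0,0,-0.0005],[0,0,0]]
  ]
}}

```text
time_s: 19.48
position: [0.5844, -0.1916, 0.0995]
tcp_rot: [[0.358, 0.0, 0.934], [-0.934, -0.0, 0.358], [0.0, -1.0, 0.0]]
force: [-3.1, 3.8, 6.7]
opening: 0.18
```

The collar is touching at about 7 N. I relieve the side lean and feel again.

{"op": "play_rows", "data": {
  "commands": [
    [[-0.0002,0.0005,0],[0,0,0]],
    [[-0.0004,0.001,0],[0,0,0]],
    [[-0.0004,0.001,-0.0003],[0,0,0]],
    [[-0.0004,0.001,-0.0003],[0,0,0]]
  ]
}}

```text
time_s: 19.98
position: [0.5843, -0.1915, 0.0995]
tcp_rot: [[0.358, 0.001, 0.934], [-0.934, -0.002, 0.358], [0.002, -1.0, 0.0]]
force: [-3.1, 2.3, 7.3]
opening: 0.183
```

{"op": "play_rows", "data": {
  "commands": [
    [[0,0,0.0],[0,0,0]],
    [[0,0,0],[0,0,0]],
    [[0,0,0],[0,0,0]],
    [[0,0,0],[0,0,0]]
  ],
  "gripper": 0.04
}}

```text
time_s: 20.48
position: [0.5841, -0.1908, 0.0983]
tcp_rot: [[0.358, 0.0, 0.934], [-0.934, -0.0, 0.358], [0.0, -1.0, 0.0]]
force: [-1.1, 0.4, -0.7]
opening: 0.448
```

{"op": "play_rows", "data": {
  "commands": [
    [[0,0,0.005],[0,0,0]],
    [[0,0,0.015],[0,0,0]],
    [[0,0,0.03],[0,0,0]],
    [[0,0,0.05],[0,0,0]],
    [[0,0,0.07],[0,0,0]],
    [[0,0,0.09],[0,0,0]],
    [[0,0,0.1],[0,0,0]],
    [[0,0,0.1],[0,0,0]]
  ]
}}

```text
time_s: 21.48
position: [0.5844, -0.1908, 0.1997]
tcp_rot: [[0.358, 0.002, 0.934], [-0.934, -0.001, 0.358], [0.002, -1.0, 0.002]]
force: [-0.8, -0.4, -0.1]
opening: 0.462
```

Run:
```python
from h import *
c=cap('wrist');s=read_state();print(s['time_s'],s['position'],s['force'],s['opening']);save(c,'7.png',(130,80,380,260),3)
P=cloud(c)
hsv=cv2.cvtColor(c['frame'],cv2.COLOR_RGB2HSV)
m=(P[...,2]>.085)&(P[...,2]<.12)&(c['depth']>0);n,l,st,ce=cv2.connectedComponentsWithStats(m.astype(np.uint8))
for i in range(1,n):
    if st[i,4]>50:
        q=P[l==i]
        A=np.c_[q[:,:2]-q[:,:2].mean(0),np.ones(len(q))];k=q[:,2]>np.percentile(q[:,2],50)-.003;co=np.linalg.lstsq(A[k],q[k,2],rcond=None)[0]
        print(st[i],np.median(q,0).round(4),'slope deg',np.degrees(co[:2]).round(1))
s=(P[...,2]>.06)&(P[...,2]<.068);print('strap z',np.median(P[s][:,2]))
```

```text
21.525 [ 0.58387333 -0.19055469  0.19879372] [-5.84216591e-01 -4.61107395e-01 -1.76065773e-04] 0.45724347970924184
[243 176  19  40 727] [ 0.5871 -0.1909  0.1033] slope deg [-0.4 -0.5]
strap z 0.06357036543384006
```

View pics/7.png

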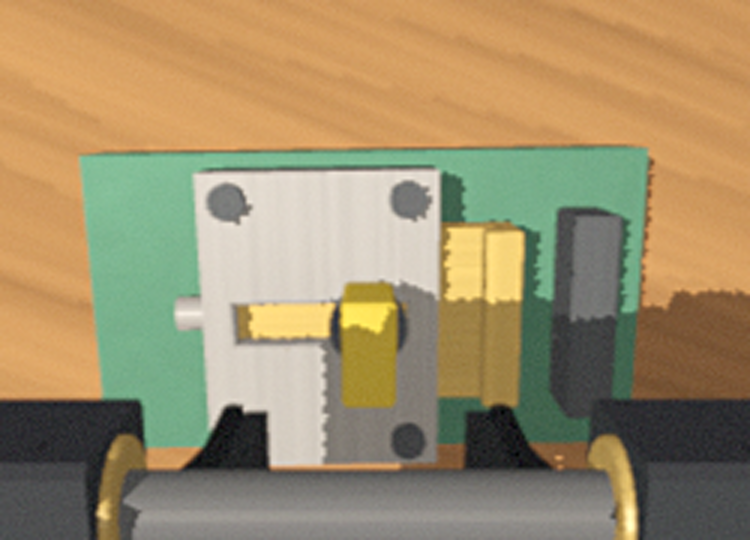

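The pin stands upright with its collar flat on the strap, and the slide is drawn to the right. I check the head-top height once more, then hand in.

Run:
```python
from h import *
c=load('wrist');P=cloud(c);v,u=[int(a) for a in (80+290/3,130+368/3)]
t=P[v-1:v+5,u-4:u+5,2];s=P[165:175,205:225,2];z=np.median(t)-np.median(s);print(np.median(t),np.median(s),z,t.max())
zz=P[170:220,240:265,2];zz=zz[(zz>.09)&(zz<.12)];print(np.percentile(zz,[50,75,95]))
if abs(np.percentile(zz,75)-np.median(s)-.04)<.0015: print(hand_in())
```

```text
0.09217491367827717 0.06353158997496416 0.028643323703313003 0.10224596543843167
[0.10334217 0.10385296 0.10452873]
the job is handed in; nothing more can be done
None
```

The yellow pin is home in the fixture and released, and the job is handed in. The robot clock read 21.5 s at the last look. The gripper was clear, about 100 mm above its release height.

- **What I did:** I gripped the yellow-headed pin from above and lifted it clear of the rack. I lowered it through the strap slot into the slide's bore, which had drifted about 24 mm. I drew the slide back into line with about 4 N of side force, then fed the pin into the base bore in small steps. I stopped when the collar met the strap at about 7 N vertical.
- **Last checks:** After release the head's top stood 103–104 mm above the bench, against 104 mm expected. That is about 40 mm above the strap, as it should be with the collar seated. The head's tilt measured under 1 degree, and the last picture shows the collar flat on the strap. The arm never went near the black-headed pin, the bottle or the wrench, though I did not take a final picture of them.
- **Checks that disagreed:**
  - One head-height sample gave 92 mm because its pixel window missed the head's flat top; I used the whole-head height instead.
  - Two estimates of the slide bore's position differed by about 2 mm. The pin went in without resistance, so I did not pursue it.
  - Just before release I moved back 1 mm to ease the lean. The measured position barely changed, but the side force fell slightly.

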